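# Put the deep napkin ring away on its post

## Task

Put the deeper of the two wooden napkin rings away on the taller post of the wooden napkin-ring stand: lower it over the post, let go only once it is well round the post rather than dropping it on, and leave it sitting flat on the stand's base. Leave the shallow napkin ring where it is.

Things in the scene. Friction and masses are not known exactly. Their poses are not given: they have to be found in the camera images.
- deep_ring_center (a point): Centre (on the axis, half-way up) of the deep wooden napkin ring: a loose upright tube open at both ends, 54 mm outside and 42 mm inside diameter, 45 mm tall, about 60 g, standing on the counter with its axis (z) vertical. It may be gripped across its outside from above.
- shallow_ring_center (a point): Centre (on the axis, half-way up) of the shallow wooden napkin ring: same wood and same 54 mm outside and 42 mm inside diameter, but only 22 mm tall. It stays where it is.
- tall_post_top (a point): Centre of the top of the taller post of the fixed wooden stand. The stand is a flat wooden base 190 mm x 80 mm, 18 mm thick, lying on the counter, with two upright round posts 18 mm in diameter, 110 mm apart along the middle of its length. The taller post rises 60 mm above the top of the base (78 mm above the counter), its edge bevelled 3 mm. z is up, x points along the base away from the short post. A ring sitting flat on the base has its foot 60 mm below this point.
- short_post_top (a point): Centre of the top of the shorter post of the same stand, which rises only 25 mm above the top of the base (43 mm above the counter); 18 mm in diameter. It stays empty.
There are look-alikes about, which are no part of the job. What is shaped like the part that bears tall_post_top but purple is not meant.

How it is judged:
By the outcome, as a careful person would: the job done as asked, in the order asked, and still so for the second after the job is handed in, with the robot touching nothing.
It also fails if it takes over 38 s, if anything falls off the work surface, if the arm or the gripper's body presses on something with over 40 N, if the wrist force passes 120 N, or if a joint passes its speed limit or range.

## Robot

A 6-joint arm with a two-finger parallel gripper is mounted at the origin on the work surface. World frame = base frame: x ahead of the robot, y to its left, z up, the work surface at z = 0. Lengths are in m, angles in rad, forces in N, time in s.
With the tool pointing down it reaches from about 0.225 to 0.875 m from the base axis. Payload 3.4 kg.
Tool frame: the origin (TCP) lies between the finger pads; the fingertips stand 8 mm ahead of it and the grasp point (between the pads) lies 11 mm behind it; z points along the fingers, y is the line along which they close (so a half turn about z gives the same grasp; the last joint's range is limited). The gripper opens to 85 mm and grips with 20 to 120 N. Pads are 22 mm wide; open, the fingers measure 114 mm over their backs; the gripper's body (76 mm by 85 mm) begins 54 mm behind the grasp point. The pads swing forward as they close: fully open they stand 13 mm farther back than shut.
Start: joints at [1.005, 0.276, 1.505, -0, 1.361, -0.121], TCP at [0.247, 0.519, 0.239] pointing down, gripper open.
Joint ranges: [-2.89, 2.89], [-0.75, 2.08], [0.22, 2.7], [-1.18, 4.32], [0.11, 2.71], [-2.7, 2.7]. Speed limits (rad/s): [2.57, 2.57, 3.14, 3.14, 3.14, 3.14].

## Interface

Orientations are given as a unit quaternion [w, x, y, z].
In Python, from rig import manip, optics, finder gives the robot as it stands.
- The arm moves only by the tool servo_tool, never from a script. Its argument "increments" is a list of rows, each a list of 7 numbers: the shift along the tool's x, y, z in cm, then the turn, a rotation vector about the tool's x, y, z in degrees, then the closure, from -1 (fully open) to 1 (shut). In form: [[x, y, z, rx, ry, rz, gripper], ...]. A call has exactly 5 rows; each row shifts and turns the commanded pose from where the row before left it, along the tool's axes as they then stand; what a row does not reach is not made up. A row lasts 1/10 s, in which the tool goes at most 50 mm and 8.59 degrees, less where a joint would pass 70% of its speed; a pose out of reach is approached as far as the arm can. A call is refused whole if a number of a shift passes 5 or a number of a turn 8.59, either way. A call with a gripper value outside its range is refused whole. The fingers move at their own pace and stop on an object; "squeeze" is the grip in N (left out, the last holds). Time passes only in rows, so rows that do not move let the fingers close, or fill a call up. It gives the time, the measured TCP pose, the force, the opening and the grip force at its end, in the units of the state.
- manip.get_state(): the state, without advancing time (a new reading comes with each control period).
- optics.get_image(name): name is "side" or "top" or "wrist"; returns the picture (480x640x3 uint8, red, green, blue); there is no depth.
- optics.get_calibration(name): a dict with "fov_y" (degrees; the focal length in pixels is half the picture's height over the tangent of half this angle, whatever the lens; pixels are square), "cx", "cy" (the principal point, pixels), "world_to_cam" (4x4, takes a point from world to camera coordinates). Camera axes: x right, y down, z forward; pixel columns grow to the right and rows downward; lengths in m; the calibration is good to about 2 mm. A picture is of the moment at which its call begins: read the wrist's pose just before it. get_calibration takes no time and is no camera call; for the wrist camera it gives the pose at the moment of the call.
- manip.sign_off(): hands the job in; it is judged then, once.
Trained networks look in the newest picture that a camera, given by its name, has taken for a name from the list of things; names that differ only in an ending like _2 or _b are one class to them, and where a whole thing is asked for, a point or a joint stands for the part that bears it (a point fixed in the world has none). Each returns a list of dicts, best first, with "p" (0 to 1); they miss things now and then, are a little off and sometimes report something else, mostly with a low value. They report only what shows in the picture. A call takes as long as a camera call. They do not tell look-alikes from the thing itself.
- finder.silhouettes(label, camera): "region" (480x640 bool, what is visible of it) and "box" ([centre column, centre row, width, height] in pixels, round what is visible of it).
- finder.tip_of(label, camera): "at" ([column, row] in pixels: a listed point, or the origin of a listed thing).
The state is a dict: "clock": time; "qpos": joint angles; "qd": joint speeds; "effort": joint torques, N m; "position": TCP position; "ee_rot": TCP orientation; "contact_force": force on the tool from outside, world axes, zero at the start; "moment": the same for the moment, N m; "width": finger opening in m; "gripper_force": force on a finger pad.
Only numpy, scipy, OpenCV 4.12 (cv2) and the standard library are available. Lean on these libraries where they do the work, as an engineer would, in place of code of your own. Each camera call takes 0.05 s, during which the arm holds its last target. There are 200 camera calls.

## Working session

There is one attempt and no reset: what is moved stays moved. The work goes in short steps, Python scripts to look and compute and a tool call to move; the robot and the scene stay as the last step left them, time stands still between calls to the robot, and variables do not carry over. Pictures are saved under pics/ and viewed, at most 10 in all, crops included, and the job is handed in when it is done.

Besides the shell and the picture viewer there is one more tool, called after "Call:" as a command line: name --pt "numbers of a row" for each row, then --argument value for the rest. servo_tool: Moves the arm, as the interface text tells. Its arguments: {"type":"object","properties":{"increments":{"type":"array","items":{"type":"array","items":{"type":"number"}}},"squeeze":{"type":"number"}},"required":["increments"]}

```bash
mkdir -p pics; cat > h.py <<'E'
import numpy as np, cv2
from rig import manip, optics, finder
def ray(cam,px):
    c=optics.get_calibration(cam); f=240/np.tan(np.radians(c["fov_y"])/2)
    T=np.linalg.inv(np.array(c["world_to_cam"])); d=np.array([(px[0]-c["cx"])/f,(px[1]-c["cy"])/f,1])
    return T[:3,3],T[:3,:3]@d
def atz(cam,px,z):
    o,d=ray(cam,px); return o+d*(z-o[2])/d[2]
def proj(cam,p):
    c=optics.get_calibration(cam); f=240/np.tan(np.radians(c["fov_y"])/2)
    q=np.array(c["world_to_cam"])@np.r_[p,1]; return np.array([f*q[0]/q[2]+c["cx"],f*q[1]/q[2]+c["cy"]])
Z=dict(deep_ring_center=.0225,shallow_ring_center=.011,tall_post_top=.078,short_post_top=.043)
E
python3 - <<'E'
from h import *
np.set_printoptions(precision=4,suppress=True)
s=manip.get_state(); print(s["clock"],s["position"],s["ee_rot"],s["contact_force"],s["width"])
ims=[]
for cam in("top","side"):
    im=optics.get_image(cam); cv2.imwrite(f"pics/{cam}0.png",im[:,:,::-1]); 
    print(cam,{k:v for k,v in optics.get_calibration(cam).items() if k!="world_to_cam"},ray(cam,(320,240)))
    for n,z in Z.items():
        for r in finder.tip_of(n,cam): print(cam,n,round(r["p"],2),np.array(r["at"]),atz(cam,r["at"],z))
E
```

```text
0.0 [0.2471 0.5186 0.2384] [-0.0003  0.2206  0.9754 -0.0009] [ 1.0807 -0.4681  0.9497] 0.0847496976181029
top {'fov_y': 48.785323597974774, 'cx': 327.8359963956336, 'cy': 233.9628041055031} (array([0.3976, 0.0089, 0.9272]), array([ 0.0764,  0.0259, -0.9969]))
top deep_ring_center 0.86 [298.6 172.3] [0.5855 0.0671 0.0225]
top shallow_ring_center 0.72 [196.1 191.5] [0.5583 0.2485 0.011 ]
top tall_post_top 0.95 [470.7 206.5] [ 0.5111 -0.2131  0.078 ]
top tall_post_top 0.71 [507.7 356.3] [ 0.2724 -0.2602  0.078 ]
top tall_post_top 0.51 [475.7 150.4] [ 0.6029 -0.2254  0.078 ]
top short_post_top 0.91 [516.  288.3] [ 0.3776 -0.2907  0.043 ]
top short_post_top 0.8 [474.1 151.1] [ 0.6102 -0.2323  0.043 ]
side {'fov_y': 52.36105422910782, 'cx': 325.1666367584015, 'cy': 232.59599601362333} (array([ 0.1739, -0.466 ,  0.7488]), array([ 0.3669,  0.5294, -0.7651]))
side deep_ring_center 0.57 [341.4 214.1] [0.5975 0.0672 0.0225]
side shallow_ring_center 0.83 [279.6 173.4] [0.5672 0.2562 0.011 ]
side tall_post_top 0.73 [296.1 433.4] [ 0.2734 -0.2595  0.078 ]
side tall_post_top 0.57 [406.  319.4] [ 0.5108 -0.2145  0.078 ]
side short_post_top 0.61 [458.9 308. ] [ 0.6156 -0.2371  0.043 ]
side short_post_top 0.58 [374.1 414.7] [ 0.3847 -0.2926  0.043 ]
```

View pics/top0.png

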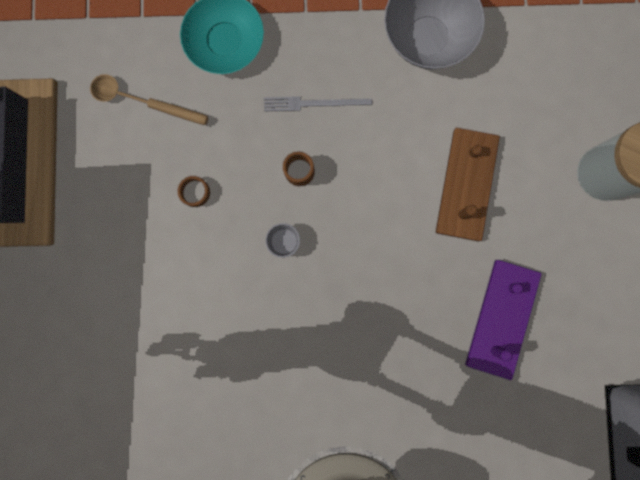

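View pics/side0.png

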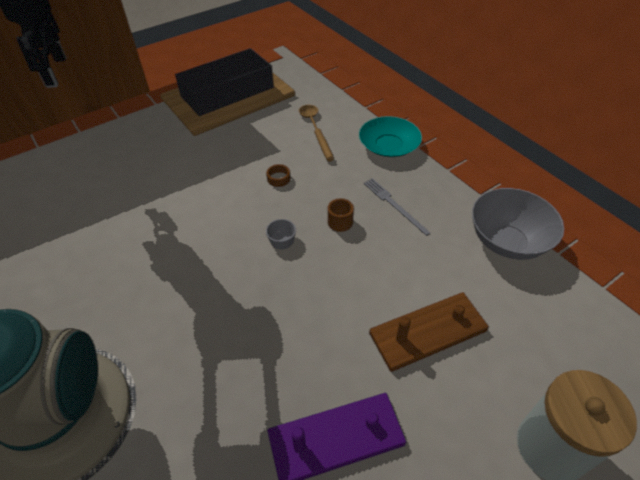

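Brown open rings stand at top (298,170), which is taller, and (194,191), which is low. The grey cup at (283,240) is a look-alike. The wooden stand has posts at (470,211) and (478,151). The purple stand at (505,320), with posts at (507,356) and (516,288), is excluded. I choose the ring at (298,170) and the post at (470,211), and check both in one crop.

```bash
python3 - <<'E'
from h import *
np.set_printoptions(precision=4,suppress=True)
im=cv2.imread("pics/side0.png"); cv2.imwrite("pics/crop.png",cv2.resize(im[150:380,250:500],None,fx=2.6,fy=2.6,interpolation=cv2.INTER_CUBIC))
# fit known cylinder silhouettes to network regions
from scipy.optimize import minimize
a=np.linspace(0,2*np.pi,60)
for cam in("top","side"):
    optics.get_image(cam)
    for n,h in(("deep_ring_center",.045),):
        for r in finder.silhouettes(n,cam)[:3]:
            m=np.array(r["region"]).astype(np.uint8); b=r["box"]
            m=cv2.morphologyEx(m,cv2.MORPH_CLOSE,np.ones((9,9))) 
            c=max(cv2.findContours(m,0,2)[0],key=cv2.contourArea); hm=np.zeros((480,640),np.uint8); cv2.drawContours(hm,[c],-1,1,-1)
            x0=atz(cam,b[:2],.0225)[:2]
            def cost(p):
                P=np.array([proj(cam,[p[0]+.027*np.cos(t),p[1]+.027*np.sin(t),z]) for z in(0,h) for t in a])
                q=np.zeros((480,640),np.uint8); cv2.fillConvexPoly(q,cv2.convexHull(np.round(P*16).astype(np.int32)),1,shift=4)
                return float((q!=hm).sum())
            o=minimize(cost,x0,method="Nelder-Mead",options=dict(initial_simplex=[x0,x0+[.006,0],x0+[0,.006]],maxiter=60))
            print(cam,n,round(r["p"],2),np.array(b),o.x,o.fun,hm.sum())
E
```

```text
Traceback (most recent call last):
  File "h.py", line 10, in proj
    c=optics.get_calibration(cam); f=240/np.tan(np.radians(c["fov_y"])/2)
ValueError: time passes only in moves, steps and waits
```

View pics/crop.png

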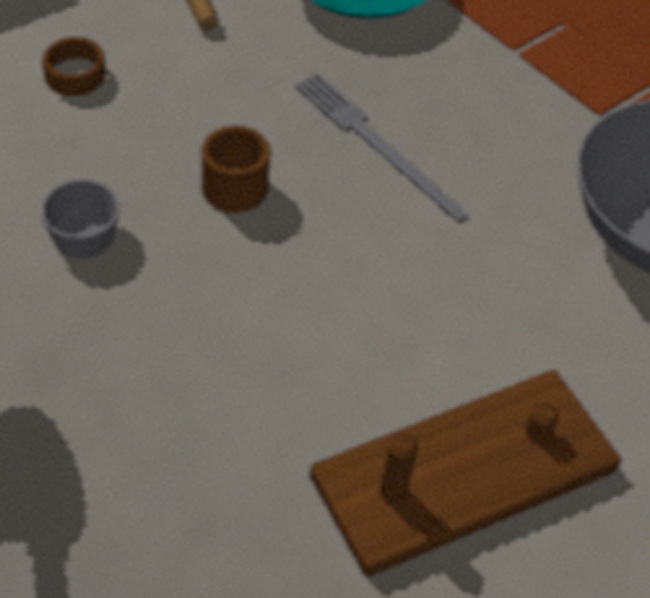

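The crop confirms it. The deep ring at (235,167) is plainly taller than the shallow one at (75,65), the grey cup is at (80,218), and the wooden stand's taller post is at (402,445). I start the approach.

Call:
servo_tool --pt "-4.2 -2.2 0.3 0 0 0 -1" --pt "-4.2 -2.2 0.3 0 0 0 -1" --pt "-4.2 -2.2 0.3 0 0 0 -1" --pt "-4.2 -2.2 0.3 0 0 0 -1" --pt "-4.2 -2.2 0.3 0 0 0 -1"

```text
clock: 1.1
position: [0.3905, 0.328, 0.2244]
ee_rot: [0.0, 0.22, 0.975, 0.0]
contact_force: [0.4, 0.4, 0.1]
width: 0.0858
gripper_force: 0.0
```

Call:
servo_tool --pt "-4.2 -2.2 0.3 0 0 0 -1" --pt "-4.2 -2.2 0.3 0 0 0 -1" --pt "-4.2 -2.2 0.3 0 0 0 -1" --pt "-4.2 -2.2 0.3 0 0 0 -1" --pt "-4.2 -2.2 0.3 0 0 0 -1"

```text
clock: 1.6
position: [0.5329, 0.1381, 0.2095]
ee_rot: [0.0, 0.221, 0.975, 0.0]
contact_force: [1.5, 0.5, -0.3]
width: 0.0855
gripper_force: 0.0
```

Call:
servo_tool --pt "-4.2 -2.2 0.3 0 0 0 -1" --pt "-4.0 -2.2 0.3 0 0 0 -1" --pt "0 0 0 0 0 0 -1" --pt "0 0 0 0 0 0 -1" --pt "0 0 0 0 0 0 -1"

```text
clock: 2.1
position: [0.5862, 0.0656, 0.2032]
ee_rot: [-0.001, 0.22, 0.975, 0.0]
contact_force: [-0.3, 0.2, -0.1]
width: 0.0852
gripper_force: 0.0
```

```bash
sed -i 's/^def ray/_c={}\ndef cal(cam):\n    if cam not in _c: _c[cam]=optics.get_calibration(cam)\n    return _c[cam]\ndef ray/; s/c=optics.get_calibration(cam); f/c=cal(cam); f/' h.py
python3 - <<'E'
from h import *
np.set_printoptions(precision=4,suppress=True)
s=manip.get_state(); print(s["clock"],s["position"],s["ee_rot"])
cam="wrist"; cal(cam); im=optics.get_image(cam); cv2.imwrite("pics/w1.png",im[:,:,::-1]); print(ray(cam,(320,240)))
for n,z in Z.items():
    for r in finder.tip_of(n,cam): print(n,round(r["p"],2),np.array(r["at"]),atz(cam,r["at"],z))
for r in finder.silhouettes("deep_ring_center",cam): print(r["p"],r["box"])
E
```

```text
2.1 [0.5862 0.0656 0.2032] [-0.0005  0.2203  0.9754  0.0003]
(array([0.5121, 0.101 , 0.3374]), array([ 0.2837, -0.1269, -0.9505]))
tall_post_top 0.67 [ 12.  396.5] [ 0.602  -0.1969  0.078 ]
short_post_top 0.68 [  7.  393.9] [ 0.6102 -0.2392  0.043 ]
0.69 [317.3, 220.3, 72.8, 83.6]
```

View pics/w1.png

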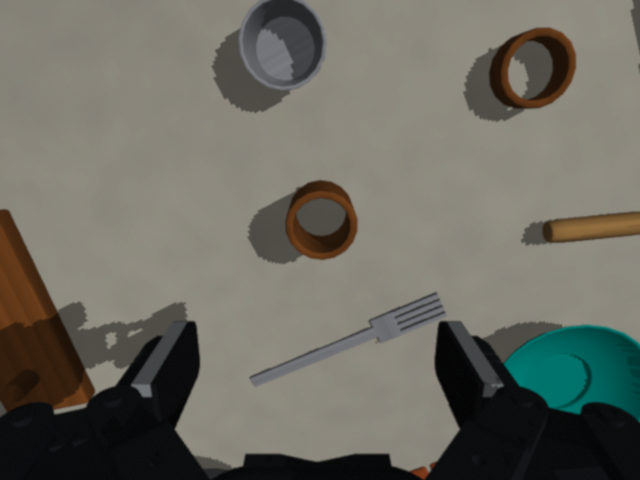

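The wrist view shows the deep ring with its rim centred near (322,224). The fork at (350,340) lies beyond it, the grey cup is at (283,42) and the shallow ring at (535,68). Next I fit the known cylinder to its silhouette.

```bash
cat >> h.py <<'E'
def fit(cam,hm,x0,z0,h,R=.027):
    from scipy.optimize import minimize
    a=np.linspace(0,2*np.pi,60)
    def cost(p):
        P=np.array([proj(cam,[p[0]+R*np.cos(t),p[1]+R*np.sin(t),z]) for z in(z0,z0+h) for t in a])
        q=np.zeros((480,640),np.uint8); cv2.fillConvexPoly(q,cv2.convexHull(np.round(P*16).astype(np.int32)),1,shift=4)
        return float((q!=hm).sum())
    x0=np.array(x0); o=minimize(cost,x0,method="Nelder-Mead",options=dict(initial_simplex=[x0,x0+[.006,0],x0+[0,.006]],maxiter=80))
    return o.x,o.fun,hm.sum()
E
python3 - <<'E'
from h import *
np.set_printoptions(precision=4,suppress=True)
for cam,f in(("wrist","w1"),("top","top0"),("side","side0")):
    im=cv2.imread(f"pics/{f}.png"); hsv=cv2.cvtColor(im,cv2.COLOR_BGR2HSV)
    c=proj(cam,[.587,.067,.0225]).astype(int); w=70 if cam=="wrist" else 30
    m=((hsv[...,1]>110)).astype(np.uint8); k=np.zeros_like(m); k[max(0,c[1]-w):c[1]+w,c[0]-w:c[0]+w]=1; m*=k
    cs=cv2.findContours(m,0,2)[0]; b=max(cs,key=cv2.contourArea); hm=np.zeros_like(m); cv2.drawContours(hm,[b],-1,1,-1)
    print(cam,cv2.boundingRect(b),fit(cam,hm,[.587,.067],0,.045))
for cam,f in(("wrist","w1"),):
    print(atz(cam,(322,224),.045))
E
```

```text
wrist (286, 181, 71, 78) (array([0.5893, 0.0667]), np.float64(427.0), np.uint64(4339))
top (283, 152, 31, 33) (array([0.5897, 0.0657]), np.float64(185.0), np.uint64(784))
side (328, 199, 25, 33) (array([0.5924, 0.066 ]), np.float64(142.0), np.uint64(706))
[0.5895 0.0685 0.045 ]
```

Call:
servo_tool --pt "-0.3 0.2 4.5 0 0 0 -1" --pt "0 0 4.5 0 0 0 -1" --pt "0 0 4.5 0 0 0 -1" --pt "0 0 3.5 0 0 0 -1" --pt "0 0 1.6 0 0 0 -1"

```text
clock: 2.9
position: [0.5879, 0.0658, 0.0139]
ee_rot: [-0.003, 0.22, 0.975, -0.001]
contact_force: [-0.7, 0.8, 0.4]
width: 0.0852
gripper_force: 0.0
```

Call:
servo_tool --pt "0 0 0 0 0 0 -1" --pt "0 0 0 0 0 0 1" --pt "0 0 0 0 0 0 1" --pt "0 0 0 0 0 0 1" --pt "0 0 0 0 0 0 1" --squeeze 30

```text
clock: 3.4
position: [0.592, 0.0654, 0.0193]
ee_rot: [0.002, 0.221, 0.975, 0.001]
contact_force: [-0.1, 1.2, 6.3]
width: 0.054
gripper_force: 32.1
```

Call:
servo_tool --pt "0 0 0 0 0 0 1" --pt "0 0 0 0 0 0 1" --pt "0 0 0 0 0 0 1" --pt "0 0 0 0 0 0 1" --pt "0 0 0 0 0 0 1"

```text
clock: 3.9
position: [0.592, 0.0654, 0.0193]
ee_rot: [0.002, 0.221, 0.975, 0.001]
contact_force: [0.1, 0.5, 7.1]
width: 0.0544
gripper_force: 32.1
```

Call:
servo_tool --pt "0 0 -1 0 0 0 1" --pt "0 0 -2 0 0 0 1" --pt "0 0 -3 0 0 0 1" --pt "0 0 -3 0 0 0 1" --pt "0 0 -2 0 0 0 1"

```text
clock: 4.4
position: [0.5913, 0.0652, 0.1302]
ee_rot: [0.002, 0.221, 0.975, 0.0]
contact_force: [0.6, 0.1, -0.0]
width: 0.0537
gripper_force: 31.8
```

Call:
servo_tool --pt "-0.5 -3 -0.2 0 0 0 1" --pt "-0.7 -4.2 -0.2 0 0 0 1" --pt "-0.7 -4.2 -0.2 0 0 0 1" --pt "-0.7 -4.2 -0.2 0 0 0 1" --pt "-0.7 -4.2 0 0 0 0 1"

```text
clock: 4.9
position: [0.5346, -0.1291, 0.1364]
ee_rot: [0.001, 0.22, 0.975, -0.0]
contact_force: [-0.3, -0.4, -0.1]
width: 0.0542
gripper_force: 31.8
```

Call:
servo_tool --pt "-0.7 -4.2 0 0 0 0 1" --pt "-0.7 -3 0 0 0 0 1" --pt "0 -1.5 0 0 0 0 1" --pt "0 0 0 0 0 0 1" --pt "0 0 0 0 0 0 1"

```text
clock: 5.4
position: [0.5103, -0.2112, 0.1354]
ee_rot: [-0.0, 0.221, 0.975, 0.001]
contact_force: [-0.0, 0.5, -0.4]
width: 0.0539
gripper_force: 31.9
```

```bash
python3 - <<'E'
from h import *
np.set_printoptions(precision=4,suppress=True)
s=manip.get_state(); print(s["clock"],s["position"],s["ee_rot"],s["width"])
V=[]
for cam in("wrist","side"):
    cal(cam); im=optics.get_image(cam); cv2.imwrite(f"pics/{cam}2.png",im[:,:,::-1])
    for n in("tall_post_top","deep_ring_center","short_post_top"):
        for r in finder.tip_of(n,cam): print(cam,n,round(r["p"],2),np.array(r["at"]),atz(cam,r["at"],Z[n]))
a=cv2.imread("pics/wrist2.png"); b=cv2.imread("pics/side2.png")[200:440,280:520]
cv2.imwrite("pics/m2.png",np.hstack([cv2.resize(a,(440,330)),cv2.resize(b,(330,330),interpolation=2)]))
print("post proj side",proj("side",[.511,-.2135,.078]))
E
```

```text
5.4 [ 0.5103 -0.2112  0.1354] [-0.0001  0.2208  0.9753  0.0006] 0.053858002374774665
wrist short_post_top 0.93 [60.8 99. ] [ 0.3767 -0.2943  0.043 ]
side tall_post_top 0.91 [295.  433.8] [ 0.2719 -0.259   0.078 ]
side tall_post_top 0.56 [409.9 319.7] [ 0.5154 -0.2185  0.078 ]
side deep_ring_center 0.81 [411.4 294. ] [ 0.5812 -0.1607  0.0225]
side short_post_top 0.63 [370.8 413.5] [ 0.3819 -0.2885  0.043 ]
side short_post_top 0.6 [459.6 309.3] [ 0.6146 -0.2396  0.043 ]
post proj side [405.6583 318.8625]
```

View pics/m2.png

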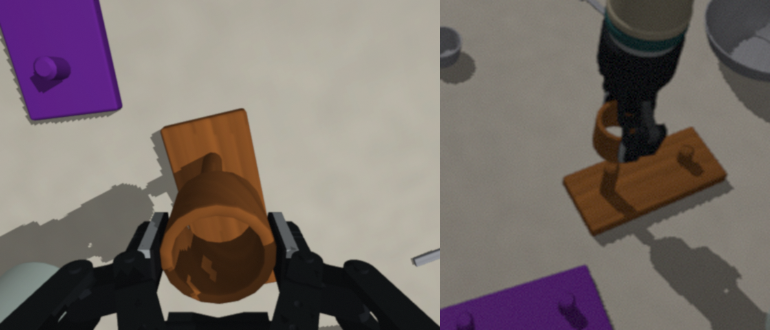

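The montage shows the ring held over the tall post, but in the side view it may be tilted. I overlay where an upright ring would appear.

```bash
python3 - <<'E'
from h import *
np.set_printoptions(precision=4,suppress=True)
a=np.linspace(0,2*np.pi,60); V=[]
for cam in("wrist","side"):
    im=cv2.imread(f"pics/{cam}2.png"); S=4 if cam=="side" else 1
    x,y,w,h=(380,250,90,110) if cam=="side" else (180,200,280,280)
    im=cv2.resize(im[y:y+h,x:x+w],None,fx=S,fy=S,interpolation=2)
    def D(c,R,z,col):
        P=np.array([proj(cam,[c[0]+R*np.cos(t),c[1]+R*np.sin(t),z]) for t in a]); cv2.polylines(im,[np.int32((P-[x,y])*S)],True,col,1)
    c=[.5103,-.2112]; f=.1354-.0193
    D(c,.027,f,(255,255,0));D(c,.027,f+.045,(0,255,0));D(c,.021,f+.045,(0,255,0)); D([.511,-.2135],.009,.078,(255,0,255)); D([.511,-.2135],.009,.018,(255,0,255))
    V.append(cv2.resize(im,(int(im.shape[1]*500/im.shape[0]),500)))
cv2.imwrite("pics/o2.png",np.hstack(V)[:, :800])
E
```

```text
(no output)
```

View pics/o2.png

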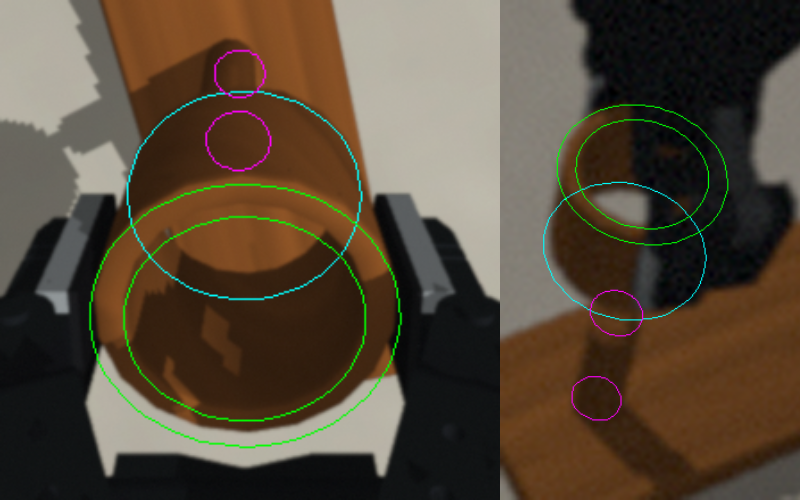

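Upright ring confirmed. The rim sits about 2–3 mm towards tool +x of the TCP. Now I check the post position from the base outline.

```bash
python3 - <<'E'
from h import *
from scipy.optimize import minimize
np.set_printoptions(precision=4,suppress=True)
for cam,f,(x,y,w,h) in(("top","top0",(420,115,90,140)),("side","side0",(360,285,140,90))):
    im=cv2.imread(f"pics/{f}.png"); s=cv2.cvtColor(im,cv2.COLOR_BGR2HSV)[...,1]
    m=np.zeros((480,640),np.uint8); m[y:y+h,x:x+w]=s[y:y+h,x:x+w]>100
    c=max(cv2.findContours(m,0,2)[0],key=cv2.contourArea); hm=np.zeros_like(m); cv2.drawContours(hm,[c],-1,1,-1)
    hm=cv2.morphologyEx(hm,cv2.MORPH_OPEN,np.ones((11,11)))
    def cost(p):
        u=np.array([np.cos(p[2]),np.sin(p[2])]); v=np.array([-u[1],u[0]])
        P=np.array([proj(cam,np.r_[p[:2]+i*.095*u+j*.04*v,z]) for i in(-1,1) for j in(-1,1) for z in(0,.018)])
        q=np.zeros((480,640),np.uint8); cv2.fillConvexPoly(q,cv2.convexHull(np.round(P*16).astype(np.int32)),1,shift=4); return float((q!=hm).sum())
    x0=np.array([.562,-.223,np.arctan2(.019,-.099)])
    o=minimize(cost,x0,method="Nelder-Mead",options=dict(initial_simplex=[x0,x0+[.006,0,0],x0+[0,.006,0],x0+[0,0,.08]],maxiter=150))
    p=o.x; print(cam,p,o.fun,hm.sum(),"tall",p[:2]+.055*np.array([np.cos(p[2]),np.sin(p[2])]))
E
```

```text
top [ 0.562  -0.2283  2.8983] 517.0 4869 tall [ 0.5086 -0.215 ]
side [ 0.5638 -0.2252  2.9491] 527.0 4816 tall [ 0.5099 -0.2147]
```

Call:
servo_tool --pt "-0.3 -0.3 0 0 0 0 1" --pt "0 0 1.5 0 0 0 1" --pt "0 0 1.5 0 0 0 1" --pt "0 0 1 0 0 0 1" --pt "0 0 1 0 0 0 1"

```text
clock: 6.3
position: [0.5119, -0.2164, 0.0847]
ee_rot: [0.0, 0.221, 0.975, 0.0]
contact_force: [0.1, -0.5, -0.4]
width: 0.0537
gripper_force: 31.9
```

```bash
python3 - <<'E'
from h import *
s=manip.get_state(); print(s["clock"],s["position"],s["contact_force"])
V=[]
for cam,(x,y,w,h) in(("wrist",(160,160,320,320)),("side",(370,250,100,100))):
    im=optics.get_image(cam)[:,:,::-1]; V.append(cv2.resize(im[y:y+h,x:x+w],(400,400),interpolation=2))
cv2.imwrite("pics/m3.png",np.hstack(V))
E
```

```text
6.3 [ 0.51188928 -0.21638456  0.08467142] [ 0.06286363 -0.45650397 -0.44344787]
```

View pics/m3.png

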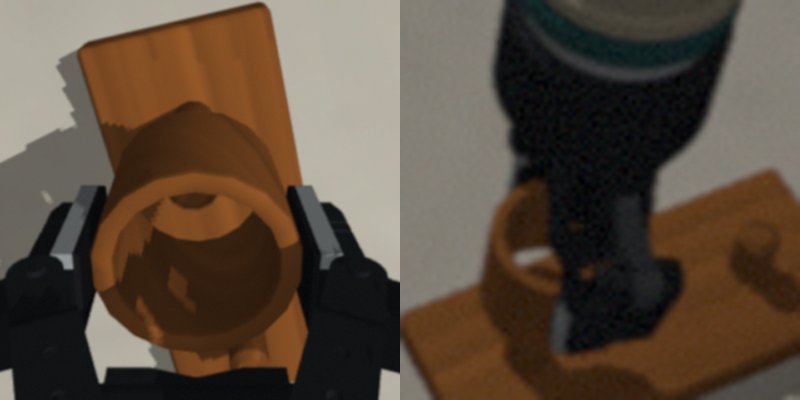

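The wrist view shows the post's top inside the bore at (195,200) and there is no contact force. I continue down.

Call:
servo_tool --pt "0 0 0.8 0 0 0 1" --pt "0 0 0.8 0 0 0 1" --pt "0 0 0.5 0 0 0 1" --pt "0 0 0 0 0 0 1" --pt "0 0 0 0 0 0 1"

```text
clock: 6.9
position: [0.5118, -0.2162, 0.0642]
ee_rot: [-0.0, 0.221, 0.975, 0.0]
contact_force: [-0.3, 0.2, -0.3]
width: 0.0542
gripper_force: 31.9
```

```bash
python3 - <<'E'
from h import *
cal("wrist"); im=optics.get_image("wrist")[:,:,::-1].copy()
for p in([.5095,-.2147],[.511,-.2137]):
    P=np.array([proj("wrist",[p[0]+.009*np.cos(t),p[1]+.009*np.sin(t),.078]) for t in np.linspace(0,6.28,40)]); cv2.polylines(im,[np.int32(P)],True,(255,255,0),1)
cv2.imwrite("pics/w4.png",cv2.resize(im[200:480,180:460],(560,560),interpolation=2))
E
```

```text
(no output)
```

View pics/w4.png

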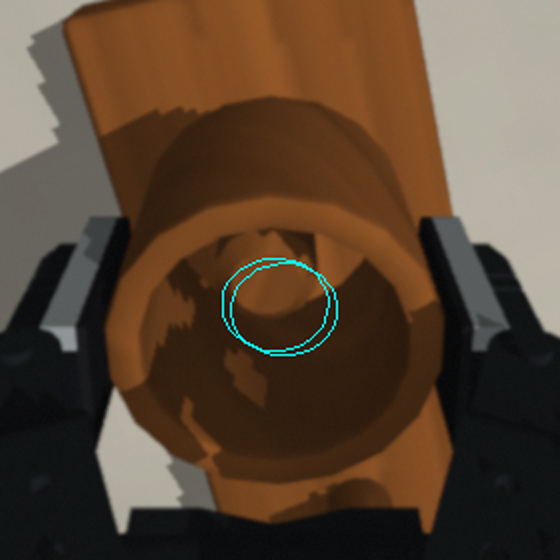

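The post top shows at (270,270), clearly inside the bore but about 5 mm towards tool +x of its centre. I shift by 0.5 cm and lower.

Call:
servo_tool --pt "0.5 0 0 0 0 0 1" --pt "0 0 0.8 0 0 0 1" --pt "0 0 0.8 0 0 0 1" --pt "0 0 0.6 0 0 0 1" --pt "0 0 0 0 0 0 1"

```text
clock: 7.45
position: [0.5064, -0.2136, 0.041]
ee_rot: [-0.001, 0.221, 0.975, 0.0]
contact_force: [0.1, -0.4, 0.5]
width: 0.0539
gripper_force: 31.9
```

Call:
servo_tool --pt "0 0 0.2 0 0 0 1" --pt "0 0 0.2 0 0 0 1" --pt "0 0 0 0 0 0 1" --pt "0 0 0 0 0 0 1" --pt "0 0 0 0 0 0 1"

```text
clock: 7.95
position: [0.5074, -0.2141, 0.0385]
ee_rot: [0.0, 0.221, 0.975, -0.0]
contact_force: [0.1, 0.2, -0.6]
width: 0.0542
gripper_force: 31.9
```

Call:
servo_tool --pt "0 0 0.1 0 0 0 1" --pt "0 0 0.1 0 0 0 1" --pt "0 0 0.1 0 0 0 1" --pt "0 0 0 0 0 0 1" --pt "0 0 0 0 0 0 1"

```text
clock: 8.45
position: [0.5074, -0.2141, 0.0372]
ee_rot: [0.001, 0.221, 0.975, -0.0]
contact_force: [-2.6, 1.5, 12.7]
width: 0.0533
gripper_force: 32.8
```

Seated at the expected height, with contact force upwards. Release and retreat.

Call:
servo_tool --pt "0 0 -0.1 0 0 0 1" --pt "0 0 0 0 0 0 -1" --pt "0 0 0 0 0 0 -1" --pt "0 0 0 0 0 0 -1" --pt "0 0 0 0 0 0 -1"

```text
clock: 8.95
position: [0.5072, -0.214, 0.036]
ee_rot: [-0.0, 0.221, 0.975, 0.0]
contact_force: [-1.0, 0.1, 0.3]
width: 0.0854
gripper_force: 0.0
```

Call:
servo_tool --pt "0 0 0 0 0 0 -1" --pt "0 0 0 0 0 0 -1" --pt "0 0 -1 0 0 0 -1" --pt "0 0 -2 0 0 0 -1" --pt "0 0 -3 0 0 0 -1"

```text
clock: 9.45
position: [0.5062, -0.2135, 0.0961]
ee_rot: [-0.002, 0.221, 0.975, 0.001]
contact_force: [0.1, 0.0, -0.3]
width: 0.0852
gripper_force: 0.0
```

Call:
servo_tool --pt "0 0 -4 0 0 0 -1" --pt "0 0 -4 0 0 0 -1" --pt "2 3 -3 0 0 0 -1" --pt "2 4 0 0 0 0 -1" --pt "0 4 0 0 0 0 -1"

```text
clock: 9.95
position: [0.517, -0.0961, 0.2088]
ee_rot: [0.001, 0.221, 0.975, -0.0]
contact_force: [0.9, -0.3, 0.1]
width: 0.0853
gripper_force: 0.0
```

```bash
python3 - <<'E'
from h import *
s=manip.get_state(); print(s["clock"],s["position"],s["contact_force"],s["width"])
V=[]
for cam,(x,y,w,h) in(("top",(420,110,120,140)),("side",(350,250,150,140)),("wrist",(0,0,640,480))):
    im=optics.get_image(cam)[:,:,::-1]; V.append(cv2.resize(im[y:y+h,x:x+w],(int(w*300/h)*1,300) if cam!="wrist" else (220,300),interpolation=2))
cv2.imwrite("pics/f.png",np.hstack(V))
E
```

```text
9.95 [ 0.51700504 -0.09607433  0.20876756] [ 0.90583152 -0.32971685  0.14552521] 0.08528473746954784
```

View pics/f.png

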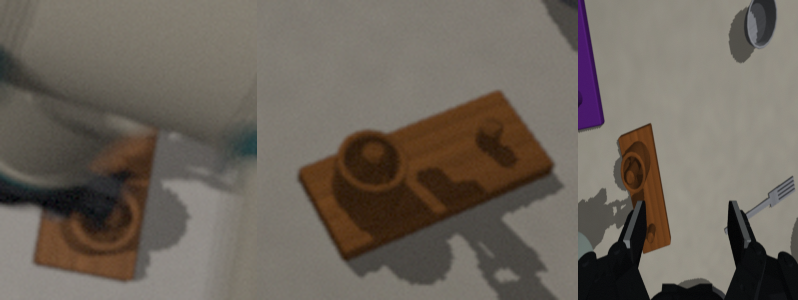

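The side view shows the ring sitting flat on the base round the taller post at (370,165). The short post at (493,135) is empty and the gripper is clear.

```bash
python3 -c "
from rig import manip
print(manip.sign_off())"
```

```text
the job is handed in; nothing more can be done
None
```

The deep ring is on the wooden stand's taller post, let go only once it rested on the base and sitting flat in the final pictures. The short post is empty, I did not touch the shallow ring, and I handed the job in at about 10 s.

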